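Get the big nut out from behind the socket and bolt

TASK

The big hexagon nut stands in the blue tray behind the impact socket and the upright bolt. First stand the socket and the bolt, both of them, in the empty white tray, then take the big nut out and lay it flat in the middle of the round steel seat of the tester, and only then put the socket and the bolt back in the blue tray, each standing on the very spot where it stood at the start. Keep all three upright and do not shift the small nut, the tin, the washer or the screwdriver.

Things in the scene. Friction and masses are not known exactly. Their poses are not given: they have to be found in the camera images.
- nut_c (a point): Big hexagon nut, bright steel, loose, lying flat: 46 mm across flats (53 across corners), 30 mm high, with a 28 mm hole through it. The point is its centre, half-way up; z up, x points square to one of its flats. About 0.26 kg. At the start the socket and the bolt stand in front of it, one to each side, their axes 52 mm from its axis.
- socket_c (a point): Impact socket, dark steel, loose, a plain upright cylinder 46 mm in diameter and 80 mm high with a square mark on top. The point is its centre, half-way up; z up. About 0.48 kg. It and the bolt stand left or right in either order, axes 74 mm apart.
- bolt_c (a point): Hexagon bolt, steel, loose, standing on its head: head 41 mm across flats and 17 mm high at the bottom, then a round shank 26 mm in diameter up to 86 mm total height. The point is on its axis half-way up (43 mm above its underside); z up. About 0.5 kg. Socket and bolt are best gripped in their upper half, with the fingertips above the nut, closing along the blue tray's x.
- bay: Blue steel tray with a low rim, fixed: 180 mm (its x) by 200 mm (its y), rim 14 mm high, walls and floor 4 mm thick. Origin: centre of its underside, on the table; the inner floor is 4 mm above it. Its -x side is the front, facing the robot more or less. The socket and bolt stand side by side along its y, in its front half (35 mm before its middle, 37 mm to each side), the big nut close behind them at its middle.
- tray: White steel tray with a low rim, empty, fixed: 140 mm (its x) by 220 mm (its y), rim 14 mm high, walls and floor 4 mm thick. Origin: centre of its underside, on the table; the inner floor is 4 mm above it. Room for socket and bolt side by side along its y.
- tester_seat (a point): Bolt-load tester, fixed: grey block 130 by 130 mm with a round steel seat 68 mm in diameter standing 6 mm proud in the middle of its top. The point is the centre of the seat's top face, 40 mm above the table; z up.
- smallnut_c (a point): Bystander: small loose hexagon nut, 24 mm across flats, 13 mm high, in a back corner of the blue tray, 60 mm behind its middle and 70 mm to its +y side. The point is its centre. Leave it.
- tin_c (a point): Bystander: loose aluminium tin, 48 mm in diameter, 60 mm high, upright on the table. The point is its centre, half-way up. Leave it.
- washer_c (a point): Bystander: loose flat steel washer, 44 mm in diameter, 5 mm thick, lying on the table. The point is its centre. Leave it.
- driver_grip (a point): Bystander: loose black-handled screwdriver lying on the table. The point is in the middle of its handle. Leave it.
Mind the look-alikes: they are no part of the job. What is shaped like the part that bears nut_c but green is not meant. What is shaped like the part that bears socket_c but red is not meant.

How it is judged:
By the outcome, as a careful person would: the job done as asked, in the order asked, and still so for the second after the job is handed in, with the robot touching nothing.
It also fails if it takes over 136 s, if anything falls off the work surface, if the arm or the gripper's body presses on something with over 40 N, if the wrist force passes 120 N, or if a joint passes its speed limit or range.

ROBOT

A 6-joint arm with a two-finger parallel gripper is mounted at the origin on the work surface. World frame = base frame: x ahead of the robot, y to its left, z up, the work surface at z = 0. Lengths are in m, angles in rad, forces in N, time in s.
With the tool pointing down it reaches from about 0.35 to 0.95 m from the base axis. Payload 17.4 kg.
Tool frame: the origin (TCP) lies between the finger pads; the fingertips stand 19 mm ahead of it and the grasp point (between the pads) is the TCP; z points along the fingers, y is the line along which they close (so a half turn about z gives the same grasp; the last joint's range is limited). The gripper opens to 93 mm and grips with 3 to 60 N. Pads are 15 mm wide; open, the fingers measure 128 mm over their backs; the gripper's body (75 mm by 188 mm) begins 65 mm behind the grasp point.
Start: joints at [-1.152, 0.116, 1.442, -0, 1.584, -0.038], TCP at [0.298, -0.606, 0.238] pointing down, gripper open.
Joint ranges: [-2.83, 2.83], [-0.83, 2.19], [0.07, 2.5], [-1.14, 4.28], [0.01, 3], [-2.97, 2.97]. Speed limits (rad/s): [1.89, 1.89, 2.22, 3.14, 3.14, 3.14].

INTERFACE

Orientations are given as a unit quaternion [x, y, z, w].
In Python, from bench import monitor, viewer, sign_off gives the robot as it stands.
- The arm moves only by the tool jog_arm, never from a script. Its argument "series" is a list of rows, each a list of 3 entries, a list of its own where there are three numbers: the opening, from 0 (shut) to 1 (fully open), then the shift along the tool's x, y, z in mm, then the turn, a rotation vector about the tool's x, y, z in rad. A call has 1 to 10 rows; each row is the pose to reach, as a shift and turn from the pose commanded when the call began, along the tool's axes at that moment; what a row does not reach only later rows make up. A row lasts 1/10 s, in which the tool goes at most 50 mm and 8.59 degrees, less where a joint would pass 70% of its speed; a pose out of reach is approached as far as the arm can. A call with a gripper value outside its range is refused whole. The fingers move at their own pace and stop on an object; "grip_force" is the grip in N (left out, the last holds). Time passes only in rows, so rows that repeat a pose let the fingers close. It gives the time, the measured TCP pose, the force, the opening and the grip force at its end, in the units of the state.
- monitor.get_obs(): the state, without advancing time (a new reading comes with each control period).
- viewer.capture(name): name is "side" or "top"; returns a dict with "color" (420x560x3 uint8, red, green, blue), "mtx" (3x3 intrinsics, pixels), "R" (3x3) and "t" (3): a world point X has camera coordinates R X + t. Camera axes: x right, y down, z forward; pixel columns grow to the right and rows downward; lengths in m; the calibration is good to about 2 mm. A picture is of the moment at which its call begins. There is no depth.
- sign_off(): hands the job in; it is judged then, once.
The state is a dict: "clock": time; "joint_pos": joint angles; "qd": joint speeds; "joint_efforts": joint torques, N m; "eef_pos": TCP position; "tcp_rot": TCP orientation; "force": force on the tool from outside, world axes, zero at the start; "torque": the same for the moment, N m; "grip_width": finger opening in m; "gripper_force": force on a finger pad.
Only numpy, scipy, OpenCV 4.12 (cv2) and the standard library are available. Lean on these libraries where they do the work, as an engineer would, in place of code of your own. Each camera call takes 0.05 s, during which the arm holds its last target. There are 200 camera calls.

## Working session

There is one attempt and no reset: what is moved stays moved. The work goes in short steps, Python scripts to look and compute and a tool call to move; the robot and the scene stay as the last step left them, time stands still between calls to the robot, and variables do not carry over. Pictures are saved under pics/ and viewed, at most 14 in all, crops included, and the job is handed in when it is done.

Besides the shell and the picture viewer there is one more tool, called after "Call:" in YAML: its name, and indented under it one key for each argument. jog_arm: Moves the arm, as the interface text tells. Its arguments: {"type":"object","properties":{"series":{"type":"array"},"grip_force":{"type":"number"}},"required":["series"]}

```bash
ls; mkdir -p pics; python3 - <<'E'
from bench import monitor, viewer
import cv2,numpy as np
o=monitor.get_obs();print({k:np.round(v,3) for k,v in o.items()})
for n in("side","top"):
    c=viewer.capture(n);cv2.imwrite(f"pics/{n}0.png",c["color"][:,:,::-1]);np.savez(f"{n}0.npz",**c)
    print(n,c["mtx"],c["R"],c["t"],-c["R"].T@c["t"])
E
```

```text
pics
{'clock': np.float64(0.0), 'joint_pos': array([-1.152,  0.116,  1.442, -0.   ,  1.584, -0.038]), 'qd': array([-0.001,  0.002,  0.   , -0.002,  0.001,  0.001]), 'joint_efforts': array([ 1.0000e-03, -7.2126e+01, -6.2261e+01,  7.8000e-02,  2.4000e-02,
       -0.0000e+00]), 'eef_pos': array([ 0.298, -0.606,  0.237]), 'tcp_rot': array([ 0.974,  0.226, -0.   , -0.001]), 'force': array([-0.725, -0.467, -0.111]), 'torque': array([-0.051, -0.011,  0.013]), 'gripper_force': np.float64(0.0), 'grip_width': np.float64(0.093)}
side [[422.87222453   0.         282.48495764]
 [  0.         422.87222453 212.02263552]
 [  0.           0.           1.        ]] [[-0.90312902 -0.42936517  0.00187868]
 [-0.24399156  0.509603   -0.82508963]
 [ 0.35330737 -0.74562077 -0.56499874]] [0.50806977 0.19351049 0.94857723] [0.17092816 0.82681282 0.69465394]
top [[382.22192879   0.         277.79120036]
 [  0.         382.22192879 207.69133203]
 [  0.           0.           1.        ]] [[-0.02797058 -0.99952102 -0.01324278]
 [-0.98543257  0.02979471 -0.16743636]
 [ 0.16775073  0.00836657 -0.98579394]] [0.0216095  0.56054564 0.82079604] [ 0.41529523 -0.0019694   0.90327765]
```

View pics/side0.png

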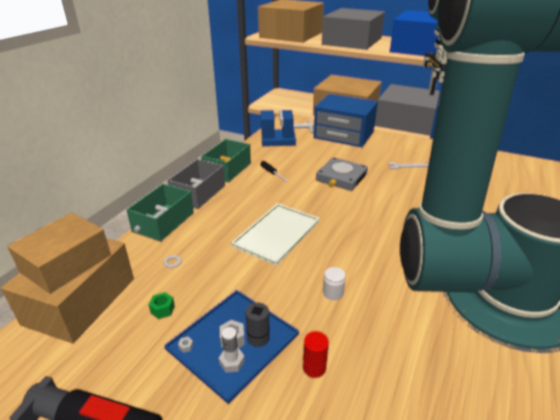

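View pics/top0.png

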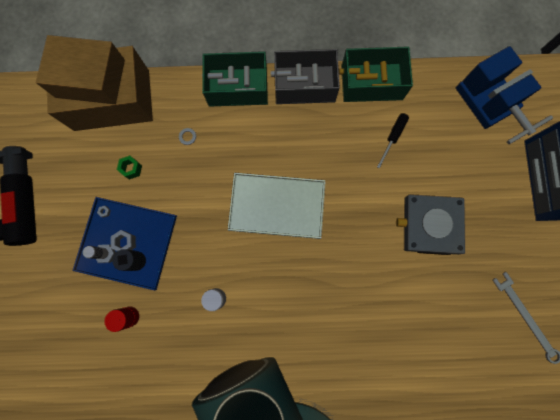

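Side view: blue tray around (232,345), white tray (276,233), tester (342,172). Top view: bolt top (89,252), big nut (121,240), socket (124,259), white tray (277,206), seat (437,223). The bolt is on the +y side.

```bash
cat > h.py <<'E'
import numpy as np,cv2
def cast(c,uv,z):
    uv=np.atleast_2d(uv).astype(float);K,R,t=c["mtx"],c["R"],c["t"]
    d=(R.T@np.linalg.inv(K)@np.c_[uv,np.ones(len(uv))].T).T
    o=-R.T@t; s=(z-o[2])/d[:,2]; return o+s[:,None]*d
def proj(c,X):
    p=(c["R"]@np.atleast_2d(X).T).T+c["t"]; p=p@c["mtx"].T; return p[:,:2]/p[:,2:]
def tri(c1,u1,c2,u2):
    P=lambda c:c["mtx"]@np.c_[c["R"],c["t"]]
    X=cv2.triangulatePoints(P(c1),P(c2),np.float64(u1).reshape(2,1),np.float64(u2).reshape(2,1)).ravel();return X[:3]/X[3]
E
python3 - <<'E'
from h import *
for n in("top","side"):
    c=dict(np.load(n+"0.npz"));im=c["color"];hsv=cv2.cvtColor(im,cv2.COLOR_RGB2HSV);H,S,V=[hsv[...,i].astype(int) for i in range(3)]
    def big(m,box):
        q=np.zeros_like(m,np.uint8);x0,y0,x1,y1=box;q[y0:y1,x0:x1]=m[y0:y1,x0:x1]*255
        q=cv2.morphologyEx(q,cv2.MORPH_CLOSE,np.ones((3,3)))
        return max(cv2.findContours(q,0,cv2.CHAIN_APPROX_NONE)[0],key=cv2.contourArea)[:,0]
    bb=(60,185,190,300) if n=="top" else (150,280,310,410)
    wb=(215,165,340,245) if n=="top" else (225,198,325,268)
    for nm,m,b in(("bay",(H>100)&(H<125)&(S>120),bb),("tray",(S<70)&(V>130),wb)):
        k=big(m,b);w=cast(c,k,.014)[:,:2]
        hull=cv2.convexHull(w.astype(np.float32))
        print(n,nm,cv2.minAreaRect(hull))
c=dict(np.load("top0.npz"));im=c["color"][:,:,::-1];
a=cv2.resize(im[190:300,65:185],None,fx=5,fy=5,interpolation=2)
cv2.imwrite("pics/ctop.png",a)
c=dict(np.load("side0.npz"));im=c["color"][:,:,::-1]
cv2.imwrite("pics/cside.png",cv2.resize(im[285:405,160:305],None,fx=5,fy=5,interpolation=2))
E
```

```text
top bay ((0.4949633777141571, 0.3655725121498108), (0.1994515359401703, 0.17640535533428192), 75.3368148803711)
top tray ((0.5747647881507874, 0.008726246654987335), (0.21814395487308502, 0.13869528472423553), 83.18830871582031)
side bay ((0.4945228695869446, 0.3731345236301422), (0.19820821285247803, 0.17881400883197784), 75.31806182861328)
side tray ((0.5728877782821655, 0.014768257737159729), (0.2310934066772461, 0.14570267498493195), 83.09140014648438)
```

View pics/ctop.png

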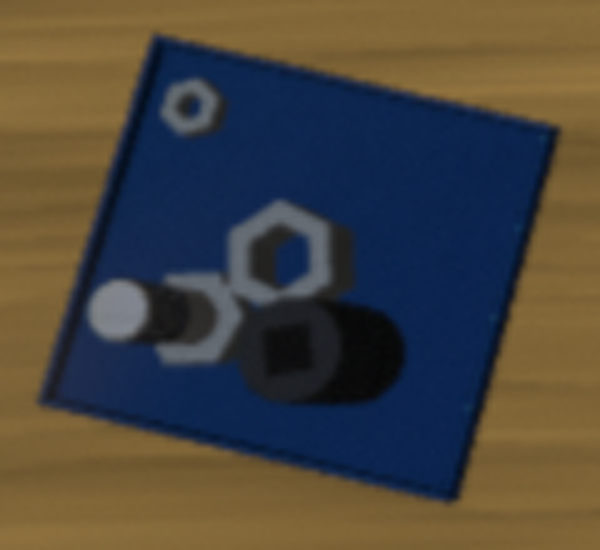

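View pics/cside.png

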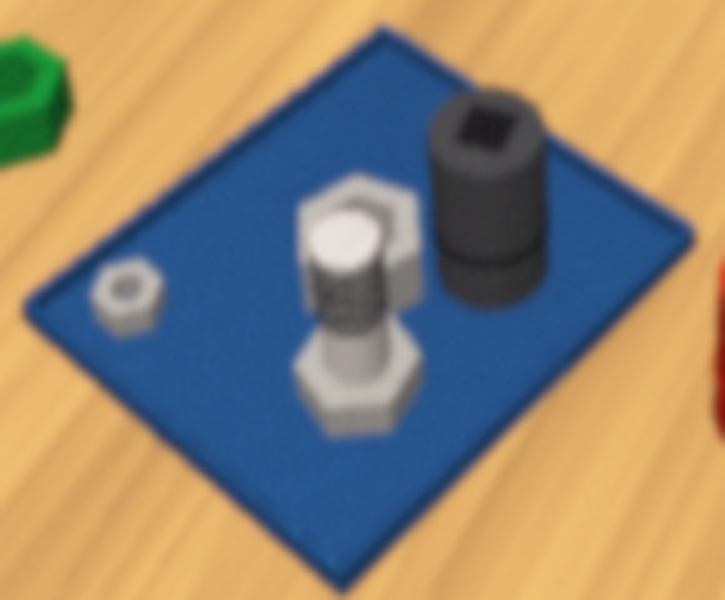

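Top crop: bolt top at px (88.6,251.6), socket top (122.8,260.0), nut top (120.8,240.0). Side crop: bolt top (228.8,332.6), socket top (257.0,311.2), nut partly hidden by the bolt. Bolt at +y, socket at -y. I'll check these against the known heights and measure the seat.

```bash
python3 - <<'E'
from h import *
T=dict(np.load("top0.npz"));S=dict(np.load("side0.npz"))
def seat(c,box,lo):
    x0,y0,x1,y1=box;g=cv2.cvtColor(c["color"],cv2.COLOR_RGB2GRAY)[y0:y1,x0:x1]
    t,m=cv2.threshold(g,0,255,cv2.THRESH_OTSU)
    k=max(cv2.findContours(m,0,1)[0],key=cv2.contourArea)
    e=cv2.fitEllipse(k);print("ell",e,t);return np.array(e[0])+[x0,y0]
st=seat(T,(417,203,459,243),0); ss=seat(S,(326,158,358,178),0)
for n,t,s,z in(("bolt",(88.6,251.6),(228.8,332.6),.09),("socket",(122.8,260),(257,311.2),.084),("seat",st,ss,.04)):
    print(n,t,s,"tri",tri(T,t,S,s),"top",cast(T,t,z),"side",cast(S,s,z))
print("nut top",cast(T,(120.8,240),.034))
# tcp and expected geometry
for cen,a in(((.495,.3656),75.3-90),((.4945,.3731),-14.7)):
    a=np.radians(a);R=np.array([[np.cos(a),-np.sin(a)],[np.sin(a),np.cos(a)]])
    for p in((-.035,.037),(-.035,-.037),(0,0),(.06,.07)):print(p,np.array(cen)+R@p)
im=cv2.resize(np.vstack([np.hstack([T["color"][190:256,400:475]]),S["color"][150:216,305:380]]),None,fx=4,fy=4)[:,:,::-1]
cv2.imwrite("pics/seat.png",im)
E
```

```text
ell ((20.460168838500977, 19.8829288482666), (27.648481369018555, 29.654855728149414), 125.64997863769531) 85.0
ell ((16.071264266967773, 9.04333782196045), (9.893604278564453, 20.01639747619629), 95.3472671508789) 155.0
bolt (88.6, 251.6) (228.8, 332.6) tri [0.47226937 0.41249788 0.08721102] top [[0.4710016  0.41060951 0.09      ]] side [[0.47184995 0.41454373 0.09      ]]
socket (122.8, 260) (257, 311.2) tri [0.45309737 0.34103992 0.08099491] top [[0.45141315 0.33914543 0.084     ]] side [[0.45307287 0.34366033 0.084     ]]
seat [437.46016884 222.88292885] [342.07126427 167.04333782] tri [ 0.51681203 -0.35502987  0.03947041] top [[ 0.51641643 -0.35488897  0.04      ]] side [[ 0.51680477 -0.35400213  0.04      ]]
nut top [[0.49915602 0.36638592 0.034     ]]
(-0.035, 0.037) [0.47053467 0.41027043]
(-0.035, -0.037) [0.45175658 0.33869262]
(0, 0) [0.495  0.3656]
(0.06, 0.07) [0.57079912 0.41808327]
(-0.035, 0.037) [0.47003467 0.41777043]
(-0.035, -0.037) [0.45125658 0.34619262]
(0, 0) [0.4945 0.3731]
(0.06, 0.07) [0.57029912 0.42558327]
```

View pics/seat.png

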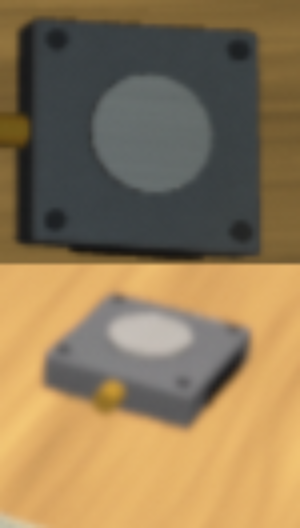

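Triangulated heights (87, 81 and 39.5 mm) fit the expected 90, 84 and 40, and the positions match the tray layout. Crop: the seat is clear, its centre at top-view px (437.5,222.9) → (0.5165,-0.3545).

```bash
cat > go.py <<'E'
# usage: go.py x y z yaw_of_tool_y_deg  -> shift (mm) and turn in tool axes
import sys,numpy as np
from scipy.spatial.transform import Rotation as Ro
from bench import monitor
o=monitor.get_obs();R=Ro.from_quat(o["tcp_rot"]);p=o["eef_pos"]
pts=np.array(sys.argv[1:],float).reshape(-1,4)
print("t",round(float(o["clock"]),2),"p",np.round(p,4),"w",round(float(o["grip_width"]),4),"F",np.round(o["force"],1),"q",np.round(o["joint_pos"],2))
for x,y,z,a in pts:
    a=np.radians(a);ty=np.array([np.cos(a),np.sin(a),0])
    best=min((Ro.from_matrix(np.c_[np.cross(s*ty,[0,0,-1]),s*ty,[0,0,-1]]) for s in(1,-1)),key=lambda G:(R.inv()*G).magnitude())
    print(np.round(1e3*R.inv().apply(np.array([x,y,z])-p),1),np.round((R.inv()*best).as_rotvec(),4))
E
python3 go.py .55 -.1 .24 -14.7
```

```text
t 0.1 p [ 0.2977 -0.6056  0.237 ] w 0.0932 F [ 0.5 -0.  -0.6] q [-1.15  0.12  1.44  0.    1.58 -0.04]
[ 449.5 -342.5   -2.6] [-9.000e-04 -5.000e-04 -8.574e-01]
```

Call:
jog_arm:
  series:
    - [1,[450,-342,-3],[0,0,-0.857]]
    - [1,[450,-342,-3],[0,0,-0.857]]
    - [1,[450,-342,-3],[0,0,-0.857]]
    - [1,[450,-342,-3],[0,0,-0.857]]
    - [1,[450,-342,-3],[0,0,-0.857]]
    - [1,[450,-342,-3],[0,0,-0.857]]
    - [1,[450,-342,-3],[0,0,-0.857]]
    - [1,[450,-342,-3],[0,0,-0.857]]
    - [1,[450,-342,-3],[0,0,-0.857]]
    - [1,[450,-342,-3],[0,0,-0.857]]
  grip_force: 40

```text
clock: 1.1
eef_pos: [0.5219, -0.1567, 0.2402]
tcp_rot: [0.792, 0.611, 0.0, 0.0]
force: [0.2, -0.6, 0.2]
grip_width: 0.0929
gripper_force: 0.0
```

```bash
python3 go.py .4715 .4122 .2 -14.7
```

```text
t 1.1 p [ 0.5219 -0.1567  0.2402] w 0.0929 F [ 0.2 -0.6  0.2] q [-0.34 -0.17  1.72 -0.    1.59 -0.08]
[ 537.4 -193.4   40.2] [ 0.      0.     -0.0005]
```

Call:
jog_arm:
  series:
    - [1,[500,-170,40],[0,0,0]]
    - [1,[500,-170,40],[0,0,0]]
    - [1,[500,-170,40],[0,0,0]]
    - [1,[500,-170,40],[0,0,0]]
    - [1,[500,-170,40],[0,0,0]]
    - [1,[500,-170,40],[0,0,0]]
    - [1,[500,-170,40],[0,0,0]]
    - [1,[500,-170,40],[0,0,0]]
    - [1,[500,-170,40],[0,0,0]]
    - [1,[500,-170,40],[0,0,0]]

```text
clock: 2.1
eef_pos: [0.4856, 0.3407, 0.2022]
tcp_rot: [0.792, 0.611, -0.0, 0.0]
force: [1.5, 1.0, 0.4]
grip_width: 0.0929
gripper_force: 0.0
```

Call:
jog_arm:
  series:
    - [1,[0,0,0],[0,0,0]]
    - [1,[0,0,0],[0,0,0]]
    - [1,[0,0,0],[0,0,0]]

```text
clock: 2.4
eef_pos: [0.4864, 0.3378, 0.2025]
tcp_rot: [0.792, 0.61, -0.0, 0.0]
force: [-0.2, 0.1, -0.2]
grip_width: 0.0929
gripper_force: 0.0
```

```bash
python3 go.py .4715 .4122 .12 -14.7 .4715 .4122 .062 -14.7
```

```text
t 2.4 p [0.4864 0.3378 0.2025] w 0.0929 F [-0.2  0.1 -0.2] q [ 0.56 -0.05  1.67 -0.    1.52  0.82]
[ 68.2 -33.4  82.5] [-0.      0.0003 -0.0009]
[ 68.2 -33.4 140.5] [-0.      0.0003 -0.0009]
```

Call:
jog_arm:
  series:
    - [1,[68,-33,0],[0,0,0]]
    - [1,[68,-33,0],[0,0,0]]
    - [1,[68,-33,30],[0,0,0]]
    - [1,[68,-33,60],[0,0,0]]
    - [1,[68,-33,85],[0,0,0]]
    - [1,[68,-33,85],[0,0,0]]
    - [1,[68,-33,85],[0,0,0]]

```text
clock: 3.1
eef_pos: [0.4723, 0.4119, 0.1186]
tcp_rot: [0.792, 0.61, 0.0, 0.0]
force: [-1.0, -0.8, 1.4]
grip_width: 0.093
gripper_force: 0.0
```

```bash
python3 go.py .4715 .4122 .062 -14.7; python3 - <<'E'
from bench import viewer
from h import *
c=viewer.capture("side");np.savez("side1.npz",**c)
cv2.imwrite("pics/side1.png",cv2.resize(c["color"][200:400,130:330,::-1],None,fx=3,fy=3,interpolation=2))
E
```

```text
t 3.1 p [0.4723 0.4119 0.1186] w 0.093 F [-1.  -0.8  1.4] q [ 0.68  0.07  1.69 -0.    1.39  0.93]
[ 0.  -0.8 56.6] [ 0.0003 -0.0003 -0.0018]
```

View pics/side1.png

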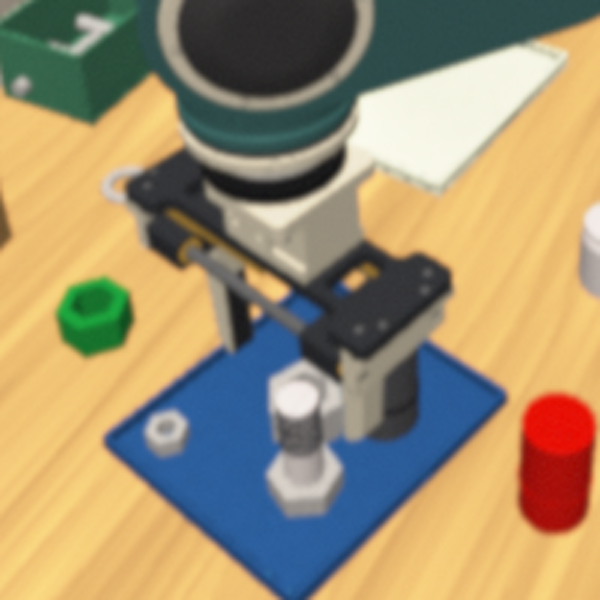

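Fingers straddle the bolt: tips at crop (236,350) and (360,437), midpoint over the bolt top at (297,395). Descending and gripping.

Call:
jog_arm:
  series:
    - [1,[0,-0.8,20],[0,0,0]]
    - [1,[0,-0.8,40],[0,0,0]]
    - [1,[0,-0.8,56],[0,0,0]]
    - [1,[0,-0.8,56],[0,0,0]]
    - [0.5,[0,-0.8,56],[0,0,0]]
    - [0.35,[0,-0.8,56],[0,0,0]]
    - [0.35,[0,-0.8,56],[0,0,0]]
    - [0.35,[0,-0.8,56],[0,0,0]]

```text
clock: 3.95
eef_pos: [0.4711, 0.4132, 0.0622]
tcp_rot: [0.792, 0.611, 0.0, -0.0]
force: [0.0, 0.0, 0.8]
grip_width: 0.0654
gripper_force: 0.0
```

Call:
jog_arm:
  series:
    - [0.3,[0,0,0],[0,0,0]]
    - [0.28,[0,0,0],[0,0,0]]
    - [0.26,[0,0,0],[0,0,0]]
    - [0.24,[0,0,0],[0,0,0]]
    - [0.2,[0,0,0],[0,0,0]]
    - [0,[0,0,0],[0,0,0]]
    - [0,[0,0,0],[0,0,0]]
    - [0,[0,0,0],[0,0,0]]

```text
clock: 4.75
eef_pos: [0.4711, 0.413, 0.0616]
tcp_rot: [0.792, 0.611, 0.0, 0.0]
force: [3.4, -0.2, -0.3]
grip_width: 0.0258
gripper_force: 40.0
```

```bash
python3 go.py .4715 .4122 .17 -14.7 .579 .056 .17 -14.7
```

```text
t 4.75 p [0.4711 0.413  0.0616] w 0.0258 F [ 3.4 -0.2 -0.3] q [ 0.68  0.11  1.74 -0.    1.29  0.94]
[  -0.6    0.6 -108.4] [ 0.0004 -0.0002 -0.0005]
[-317.8  195.2 -108.3] [ 0.0004 -0.0002 -0.0005]
```

Call:
jog_arm:
  series:
    - [0,[0,0,-20],[0,0,0]]
    - [0,[0,0,-50],[0,0,0]]
    - [0,[0,0,-85],[0,0,0]]
    - [0,[-20,12,-105],[0,0,0]]
    - [0,[-50,31,-108],[0,0,0]]
    - [0,[-85,52,-108],[0,0,0]]
    - [0,[-120,74,-108],[0,0,0]]
    - [0,[-155,95,-108],[0,0,0]]
    - [0,[-190,117,-108],[0,0,0]]
    - [0,[-225,138,-108],[0,0,0]]

```text
clock: 5.75
eef_pos: [0.5468, 0.1587, 0.1687]
tcp_rot: [0.792, 0.611, -0.001, -0.0]
force: [0.8, 0.3, -6.4]
grip_width: 0.0258
gripper_force: 40.0
```

Call:
jog_arm:
  series:
    - [0,[-30,18,0],[0,0,0]]
    - [0,[-60,37,0],[0,0,0]]
    - [0,[-80,49,0],[0,0,0]]
    - [0,[-93,57,0],[0,0,0]]
    - [0,[-93,57,0],[0,0,0]]
    - [0,[-93,57,0],[0,0,0]]

```text
clock: 6.35
eef_pos: [0.5784, 0.0563, 0.1691]
tcp_rot: [0.792, 0.611, -0.0, -0.0]
force: [0.4, -0.3, -5.4]
grip_width: 0.0253
gripper_force: 40.0
```

```bash
python3 go.py .579 .056 .0635 -14.7
```

```text
t 6.35 p [0.5784 0.0563 0.1691] w 0.0253 F [ 0.4 -0.3 -5.4] q [ 0.05 -0.06  1.73  0.    1.47  0.31]
[ -0.2   0.8 105.6] [-0.0011 -0.0002 -0.0007]
```

Call:
jog_arm:
  series:
    - [0,[0,0,25],[0,0,0]]
    - [0,[0,0,55],[0,0,0]]
    - [0,[0,0,80],[0,0,0]]
    - [0,[0,0,97],[0,0,0]]
    - [0,[0,0,103],[0,0,0]]
    - [0,[0,0,105],[0,0,0]]
    - [0,[0,0,106],[0,0,0]]
    - [0,[0,0,106.5],[0,0,0]]
    - [0,[0,0,107],[0,0,0]]
    - [0,[0,0,107],[0,0,0]]

```text
clock: 7.35
eef_pos: [0.5789, 0.0558, 0.063]
tcp_rot: [0.792, 0.611, 0.0, 0.0]
force: [0.4, 0.1, -6.1]
grip_width: 0.0256
gripper_force: 40.0
```

Not in contact yet; down another ~1.5 mm, then release slowly.

Call:
jog_arm:
  series:
    - [0,[0,0,0.6],[0,0,0]]
    - [0,[0,0,1.2],[0,0,0]]
    - [0,[0,0,1.6],[0,0,0]]
    - [0,[0,0,1.6],[0,0,0]]

```text
clock: 7.75
eef_pos: [0.5788, 0.0558, 0.0616]
tcp_rot: [0.792, 0.611, 0.0, 0.0]
force: [-4.5, 0.4, 4.5]
grip_width: 0.0252
gripper_force: 40.0
```

Call:
jog_arm:
  series:
    - [0.3,[0,0,0],[0,0,0]]
    - [0.35,[0,0,0],[0,0,0]]
    - [0.6,[0,0,0],[0,0,0]]
    - [0.8,[0,0,0],[0,0,0]]
    - [0.8,[0,0,-20],[0,0,0]]
    - [0.8,[0,0,-60],[0,0,0]]
    - [0.8,[0,0,-100],[0,0,0]]
    - [0.8,[0,0,-110],[0,0,0]]
    - [0.8,[0,0,-110],[0,0,0]]

```text
clock: 8.65
eef_pos: [0.5793, 0.0559, 0.1727]
tcp_rot: [0.792, 0.611, 0.001, 0.001]
force: [-0.8, 0.6, -0.6]
grip_width: 0.0742
gripper_force: 0.0
```

```bash
python3 go.py .4525 .3418 .17 -14.7
```

```text
t 8.65 p [0.5793 0.0559 0.1727] w 0.0742 F [-0.8  0.6 -0.6] q [ 0.05 -0.06  1.73  0.    1.47  0.31]
[ 244.3 -195.4    2.4] [ 0.003  -0.001  -0.0005]
```

Call:
jog_arm:
  series:
    - [0.9,[40,-32,0],[0,0,0]]
    - [0.9,[80,-64,0],[0,0,0]]
    - [0.9,[120,-96,0],[0,0,0]]
    - [0.9,[160,-128,0],[0,0,0]]
    - [0.9,[200,-160,0],[0,0,0]]
    - [0.9,[230,-184,0],[0,0,0]]
    - [0.9,[244,-195,0],[0,0,0]]
    - [0.9,[244,-195,0],[0,0,0]]
    - [0.9,[244,-195,0],[0,0,0]]

```text
clock: 9.55
eef_pos: [0.4518, 0.341, 0.1694]
tcp_rot: [0.792, 0.611, -0.001, 0.0]
force: [-0.1, 0.1, 0.3]
grip_width: 0.0833
gripper_force: 0.0
```

```bash
python3 go.py .4523 .3415 .061 -14.7
```

```text
t 9.55 p [0.4518 0.341  0.1694] w 0.0833 F [-0.1  0.1  0.3] q [ 0.6  -0.09  1.76 -0.    1.47  0.86]
[  0.8   0.5 108.4] [-0.0011  0.0017  0.0003]
```

Call:
jog_arm:
  series:
    - [1,[0.8,0.5,30],[0,0,0]]
    - [1,[0.8,0.5,60],[0,0,0]]
    - [1,[0.8,0.5,85],[0,0,0]]
    - [1,[0.8,0.5,100],[0,0,0]]
    - [1,[0.8,0.5,107],[0,0,0]]
    - [0.8,[0.8,0.5,107],[0,0,0]]
    - [0.6,[0.8,0.5,107],[0,0,0]]
    - [0.56,[0.8,0.5,107],[0,0,0]]
    - [0.54,[0.8,0.5,107],[0,0,0]]
    - [0.52,[0.8,0.5,107],[0,0,0]]

```text
clock: 10.55
eef_pos: [0.4529, 0.3422, 0.0645]
tcp_rot: [0.792, 0.611, 0.0, 0.0]
force: [-0.1, -0.6, -0.2]
grip_width: 0.0577
gripper_force: 0.0
```

Call:
jog_arm:
  series:
    - [0.52,[0,0,0],[0,0,0]]
    - [0.51,[0,0,0],[0,0,0]]
    - [0.5,[0,0,0],[0,0,0]]
    - [0.48,[0,0,0],[0,0,0]]
    - [0,[0,0,0],[0,0,0]]
    - [0,[0,0,0],[0,0,0]]

```text
clock: 11.15
eef_pos: [0.4533, 0.3421, 0.0643]
tcp_rot: [0.792, 0.611, 0.001, 0.0]
force: [4.9, -1.9, 1.7]
grip_width: 0.0456
gripper_force: 40.0
```

```bash
python3 go.py .569 -.034 .169 -14.7
```

```text
t 11.15 p [0.4533 0.3421 0.0643] w 0.0456 F [ 4.9 -1.9  1.7] q [ 0.6  -0.01  1.87 -0.    1.29  0.86]
[-334.2  207.7 -104.6] [ 0.0011 -0.0005 -0.0005]
```

Call:
jog_arm:
  series:
    - [0,[0,0,-20],[0,0,0]]
    - [0,[0,0,-50],[0,0,0]]
    - [0,[0,0,-85],[0,0,0]]
    - [0,[-20,12,-105],[0,0,0]]
    - [0,[-50,31,-110],[0,0,0]]
    - [0,[-85,53,-110],[0,0,0]]
    - [0,[-120,75,-110],[0,0,0]]
    - [0,[-155,96,-110],[0,0,0]]
    - [0,[-190,118,-110],[0,0,0]]
    - [0,[-225,140,-110],[0,0,0]]

```text
clock: 12.15
eef_pos: [0.5306, 0.0874, 0.1731]
tcp_rot: [0.792, 0.611, -0.001, -0.001]
force: [1.9, 0.5, -5.7]
grip_width: 0.0457
gripper_force: 40.0
```

Call:
jog_arm:
  series:
    - [0,[-35,22,0],[0,0,0]]
    - [0,[-70,44,0],[0,0,0]]
    - [0,[-95,59,0],[0,0,0]]
    - [0,[-109,68,0],[0,0,0]]
    - [0,[-109,68,0],[0,0,0]]
    - [0,[-109,68,0],[0,0,0]]
    - [0,[-109,68,0],[0,0,0]]

```text
clock: 12.85
eef_pos: [0.5687, -0.0328, 0.1737]
tcp_rot: [0.792, 0.611, -0.0, -0.0]
force: [0.5, 0.6, -5.1]
grip_width: 0.0454
gripper_force: 40.0
```

```bash
python3 go.py .569 -.034 .0645 -14.7
```

```text
t 12.85 p [ 0.5687 -0.0328  0.1737] w 0.0454 F [ 0.5  0.6 -5.1] q [-0.1  -0.09  1.75  0.    1.48  0.15]
[ -1.1   0.6 109.2] [-0.0007 -0.0003  0.0005]
```

Call:
jog_arm:
  series:
    - [0,[0,0,25],[0,0,0]]
    - [0,[0,0,55],[0,0,0]]
    - [0,[0,0,80],[0,0,0]]
    - [0,[0,0,97],[0,0,0]]
    - [0,[0,0,105],[0,0,0]]
    - [0,[0,0,107],[0,0,0]]
    - [0,[0,0,108],[0,0,0]]
    - [0,[0,0,109],[0,0,0]]
    - [0,[0,0,109.6],[0,0,0]]
    - [0,[0,0,109.6],[0,0,0]]

```text
clock: 13.85
eef_pos: [0.5692, -0.0339, 0.0648]
tcp_rot: [0.792, 0.611, 0.0, 0.0]
force: [-0.6, 0.1, -5.9]
grip_width: 0.0454
gripper_force: 40.0
```

Call:
jog_arm:
  series:
    - [0,[0,0,0.5],[0,0,0]]
    - [0,[0,0,0.9],[0,0,0]]
    - [0,[0,0,0.9],[0,0,0]]

```text
clock: 14.15
eef_pos: [0.5693, -0.0339, 0.0643]
tcp_rot: [0.792, 0.611, 0.0, 0.0]
force: [-2.8, -0.3, 6.4]
grip_width: 0.0459
gripper_force: 40.0
```

Call:
jog_arm:
  series:
    - [0.5,[0,0,0],[0,0,0]]
    - [0.55,[0,0,0],[0,0,0]]
    - [0.7,[0,0,0],[0,0,0]]
    - [0.9,[0,0,0],[0,0,0]]
    - [0.9,[0,0,-20],[0,0,0]]
    - [0.9,[0,0,-60],[0,0,0]]
    - [0.9,[0,0,-100],[0,0,0]]
    - [0.9,[0,0,-125],[0,0,0]]
    - [0.9,[0,0,-125],[0,0,0]]

```text
clock: 15.05
eef_pos: [0.5703, -0.034, 0.1927]
tcp_rot: [0.792, 0.611, 0.002, 0.002]
force: [0.6, 0.5, 0.6]
grip_width: 0.0837
gripper_force: 0.0
```

```bash
python3 go.py .497 .366 .19 -14.7; python3 - <<'E'
from bench import viewer
from h import *
T=viewer.capture("top");S=viewer.capture("side");np.savez("top2.npz",**T);np.savez("side2.npz",**S)
a=cv2.resize(T["color"][190:300,65:185,::-1],(400,366),interpolation=2);b=cv2.resize(S["color"][190:400,150:340,::-1],(400,442),interpolation=2)
im=np.zeros((442,800,3),np.uint8);im[:366,:400]=a;im[:,400:]=b;cv2.imwrite("pics/nut2.png",im)
E
```

```text
t 15.05 p [ 0.5703 -0.034   0.1927] w 0.0837 F [0.6 0.5 0.6] q [-0.1  -0.1   1.73  0.    1.5   0.15]
[ 368.2 -172.6    2. ] [ 0.0056 -0.0009 -0.0004]
```

View pics/nut2.png

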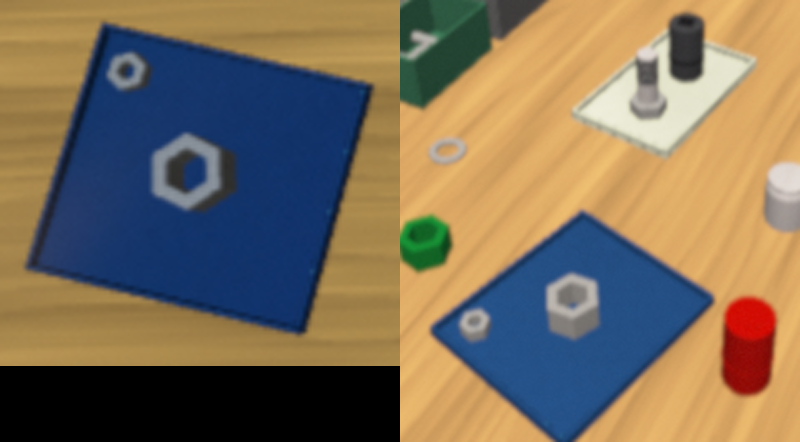

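Bolt and socket stand upright in the white tray (right half: (648,85) and (686,45)), and the nut is clear in the bay (top view, crop (188,172)). Now its centre and flat direction.

```bash
python3 - <<'E'
from h import *
for n,box in(("top",(100,220,142,258)),("side",(205,305,250,360))):
    c=dict(np.load(n+"2.npz"));x0,y0,x1,y1=box
    a=c["color"][y0:y1,x0:x1];a=cv2.resize(a,None,fx=4,fy=4,interpolation=2);h=cv2.cvtColor(a,cv2.COLOR_RGB2HSV);g=h[...,2]
    lo=h[...,1]<90
    t,_=cv2.threshold(g[lo].reshape(-1,1),0,255,cv2.THRESH_OTSU)
    m=(lo&(g>t)).astype(np.uint8)*255
    k=max(cv2.findContours(m,0,cv2.CHAIN_APPROX_NONE)[0],key=cv2.contourArea)[:,0]
    w=cast(c,(k+.5)/4-.5+[x0,y0],.034)[:,:2].astype(np.float32);hu=cv2.convexHull(w)
    M=cv2.moments(hu);ce=np.array([M["m10"],M["m01"]])/M["m00"]
    p=hu[:,0]-ce
    A=np.radians(np.arange(0,60,.5));W=[[np.ptp(p@[np.cos(x+j*np.pi/3),np.sin(x+j*np.pi/3)]) for j in range(3)] for x in A]
    i=np.argmin(np.sum(W,1));print(n,t,ce,np.mean(w,0),"flat normal deg",np.degrees(A[i]),"+60k widths",np.round(W[i],4), "area",M["m00"])
E
```

```text
top 102.0 [0.49692946 0.36715121] [0.49695677 0.36722574] flat normal deg 33.5 +60k widths [0.047  0.0464 0.0472] area 0.001848760862205534
side 149.0 [0.49885633 0.36872431] [0.49873233 0.3689731 ] flat normal deg 32.5 +60k widths [0.0473 0.0485 0.048 ] area 0.0019429240166739525
```

```bash
python3 go.py .4976 .368 .15 -27
```

```text
t 15.15 p [ 0.5691 -0.0338  0.1885] w 0.0838 F [ 0.3  0.5 -0.5] q [-0.1  -0.1   1.73  0.    1.5   0.15]
[ 370.4 -171.3   38.4] [ 6.000e-04 -2.000e-04  2.142e-01]
```

Call:
jog_arm:
  series:
    - [0.9,[40,-19,0],[0,0,0.05]]
    - [0.9,[82,-38,0],[0,0,0.1]]
    - [0.9,[125,-58,0],[0,0,0.15]]
    - [0.9,[168,-78,0],[0,0,0.2]]
    - [0.9,[211,-98,0],[0,0,0.214]]
    - [0.9,[254,-118,0],[0,0,0.214]]
    - [0.9,[297,-137,10],[0,0,0.214]]
    - [0.9,[335,-155,20],[0,0,0.214]]
    - [0.9,[360,-167,30],[0,0,0.214]]
    - [1,[370,-171,38],[0,0,0.214]]

```text
clock: 16.15
eef_pos: [0.4963, 0.3693, 0.1479]
tcp_rot: [0.852, 0.524, -0.001, -0.0]
force: [-0.3, -0.5, 0.2]
grip_width: 0.0882
gripper_force: 0.0
```

Call:
jog_arm:
  series:
    - [1,[0,0,0],[0,0,0]]
    - [1,[0,0,0],[0,0,0]]
    - [1,[0,0,0],[0,0,0]]

```text
clock: 16.45
eef_pos: [0.4983, 0.3663, 0.1509]
tcp_rot: [0.853, 0.522, 0.0, 0.0]
force: [0.3, -0.3, -0.9]
grip_width: 0.0927
gripper_force: 0.0
```

```bash
python3 go.py .4976 .368 .0275 -27
```

```text
t 16.45 p [0.4983 0.3663 0.1509] w 0.0927 F [ 0.3 -0.3 -0.9] q [ 0.59  0.03  1.67 -0.    1.44  1.07]
[  1.2  -1.4 123.4] [ 0.0004 -0.0003 -0.0011]
```

Call:
jog_arm:
  series:
    - [1,[1.2,-1.4,25],[0,0,0]]
    - [1,[1.2,-1.4,55],[0,0,0]]
    - [1,[1.2,-1.4,85],[0,0,0]]
    - [1,[1.2,-1.4,105],[0,0,0]]
    - [1,[1.2,-1.4,118],[0,0,0]]
    - [1,[1.2,-1.4,122],[0,0,0]]
    - [1,[1.2,-1.4,122],[0,0,0]]

```text
clock: 17.15
eef_pos: [0.4974, 0.3689, 0.0289]
tcp_rot: [0.853, 0.522, 0.0, -0.0]
force: [0.6, -0.4, -0.2]
grip_width: 0.0929
gripper_force: 0.0
```

Call:
jog_arm:
  series:
    - [0.8,[0,0,0],[0,0,0]]
    - [0.65,[0,0,0],[0,0,0]]
    - [0.58,[0,0,0],[0,0,0]]
    - [0.55,[0,0,0],[0,0,0]]
    - [0.52,[0,0,0],[0,0,0]]
    - [0.5,[0,0,0],[0,0,0]]
    - [0.48,[0,0,0],[0,0,0]]
    - [0,[0,0,0],[0,0,0]]
    - [0,[0,0,0],[0,0,0]]
    - [0,[0,0,0],[0,0,0]]

```text
clock: 18.15
eef_pos: [0.4971, 0.3691, 0.0285]
tcp_rot: [0.853, 0.523, 0.0, 0.0]
force: [1.2, -1.3, 1.5]
grip_width: 0.046
gripper_force: 40.0
```

```bash
python3 go.py .4976 .368 .16 -27 .517 0 .18 -27 .5167 -.3545 .16 -27
```

```text
t 18.15 p [0.4971 0.3691 0.0285] w 0.046 F [ 1.2 -1.3  1.5] q [ 0.6   0.13  1.78 -0.    1.23  1.07]
[  -0.8    1.  -131.5] [ 0.0002 -0.0001  0.0002]
[-319.9  185.3 -151.5] [ 0.0002 -0.0001  0.0002]
[-635.9  345.9 -131.5] [ 0.0002 -0.0001  0.0002]
```

Call:
jog_arm:
  series:
    - [0,[0,0,-20],[0,0,0]]
    - [0,[0,0,-55],[0,0,0]]
    - [0,[0,0,-95],[0,0,0]]
    - [0,[-15,8,-130],[0,0,0]]
    - [0,[-45,25,-150],[0,0,0]]
    - [0,[-80,45,-150],[0,0,0]]
    - [0,[-117,66,-150],[0,0,0]]
    - [0,[-154,87,-150],[0,0,0]]
    - [0,[-191,107,-150],[0,0,0]]
    - [0,[-228,127,-150],[0,0,0]]

```text
clock: 19.15
eef_pos: [0.5062, 0.1069, 0.1781]
tcp_rot: [0.852, 0.523, -0.0, -0.0]
force: [0.8, -1.4, -3.5]
grip_width: 0.0457
gripper_force: 40.0
```

Call:
jog_arm:
  series:
    - [0,[-37,20,0],[0,0,0]]
    - [0,[-74,40,0],[0,0,0]]
    - [0,[-111,60,0],[0,0,0]]
    - [0,[-148,80,0],[0,0,0]]
    - [0,[-185,100,0],[0,0,0]]
    - [0,[-222,120,0],[0,0,0]]
    - [0,[-259,140,0],[0,0,0]]
    - [0,[-296,160,0],[0,0,0]]
    - [0,[-333,180,0],[0,0,0]]
    - [0,[-360,195,0],[0,0,0]]

```text
clock: 20.15
eef_pos: [0.5166, -0.3031, 0.1779]
tcp_rot: [0.853, 0.522, -0.0, -0.0]
force: [-0.4, -0.4, -2.3]
grip_width: 0.0452
gripper_force: 40.0
```

Call:
jog_arm:
  series:
    - [0,[-24,13,0],[0,0,0]]
    - [0,[-42,21,0],[0,0,0]]
    - [0,[-46,23,0],[0,0,0]]
    - [0,[-46,23,0],[0,0,0]]
    - [0,[-46,23,0],[0,0,0]]

```text
clock: 20.65
eef_pos: [0.5168, -0.3514, 0.1784]
tcp_rot: [0.852, 0.523, 0.0, -0.0]
force: [-0.0, 0.2, -2.6]
grip_width: 0.0458
gripper_force: 40.0
```

```bash
python3 go.py  .5167 -.3545 .0665 -27;python3 - <<'E'
from bench import viewer
from h import *
S=viewer.capture("side");np.savez("side3.npz",**S)
cv2.imwrite("pics/n3.png",cv2.resize(S["color"][60:240,260:460,::-1],None,fx=3,fy=3,interpolation=2))
E
```

```text
t 20.65 p [ 0.5168 -0.3514  0.1784] w 0.0458 F [-0.   0.2 -2.6] q [-0.64  0.03  1.63  0.    1.48 -0.17]
[ -2.8   1.3 111.9] [-0.0003 -0.0004  0.0008]
```

View pics/n3.png

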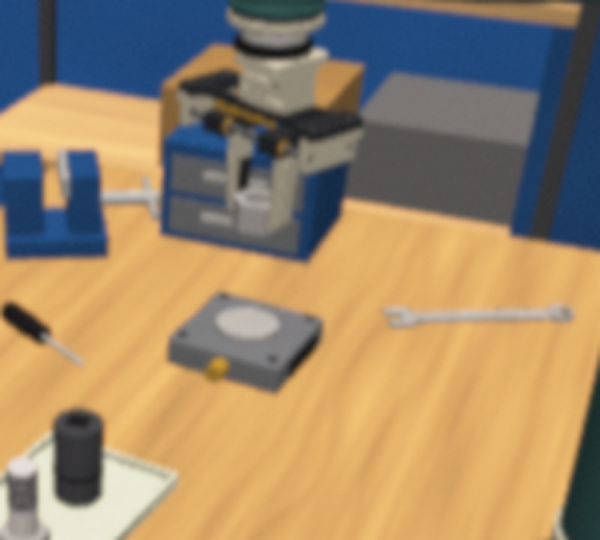

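The nut is held level over the tester: nut at crop (255,210), seat at (248,322).

Call:
jog_arm:
  series:
    - [0,[-2.6,1.3,25],[0,0,0]]
    - [0,[-2.6,1.3,55],[0,0,0]]
    - [0,[-2.6,1.3,85],[0,0,0]]
    - [0,[-2.6,1.3,102],[0,0,0]]
    - [0,[-2.6,1.3,109],[0,0,0]]
    - [0,[-2.6,1.3,111],[0,0,0]]
    - [0,[-2.6,1.3,112],[0,0,0]]
    - [0,[-2.6,1.3,112.5],[0,0,0]]
    - [0,[-2.6,1.3,113],[0,0,0]]
    - [0,[-2.6,1.3,113],[0,0,0]]

```text
clock: 21.7
eef_pos: [0.5169, -0.3554, 0.066]
tcp_rot: [0.853, 0.523, 0.0, 0.0]
force: [0.1, 0.2, -3.0]
grip_width: 0.0454
gripper_force: 40.0
```

```bash
python3 go.py  .5167 -.3543 .0643 -27
```

```text
t 21.7 p [ 0.5169 -0.3554  0.066 ] w 0.0454 F [ 0.1  0.2 -3. ] q [-0.64  0.11  1.73  0.    1.3  -0.17]
[ 0.9 -0.7  1.7] [0.0008 0.0001 0.0002]
```

Call:
jog_arm:
  series:
    - [0,[1,-0.5,0.5],[0,0,0]]
    - [0,[1,-0.5,1],[0,0,0]]
    - [0,[1,-0.5,1.4],[0,0,0]]
    - [0,[1,-0.5,1.6],[0,0,0]]
    - [0,[1,-0.5,1.6],[0,0,0]]

```text
clock: 22.2
eef_pos: [0.5168, -0.3541, 0.0644]
tcp_rot: [0.853, 0.523, 0.0, -0.0]
force: [-3.4, 3.5, 5.2]
grip_width: 0.0457
gripper_force: 40.0
```

Call:
jog_arm:
  series:
    - [0.5,[0,0,0],[0,0,0]]
    - [0.55,[0,0,0],[0,0,0]]
    - [0.7,[0,0,0],[0,0,0]]
    - [0.9,[0,0,0],[0,0,0]]
    - [0.9,[0,0,-20],[0,0,0]]
    - [0.9,[0,0,-60],[0,0,0]]
    - [0.9,[0,0,-105],[0,0,0]]
    - [0.9,[0,0,-125],[0,0,0]]
    - [0.9,[0,0,-125],[0,0,0]]

```text
clock: 23.1
eef_pos: [0.5177, -0.3548, 0.1928]
tcp_rot: [0.853, 0.523, 0.001, 0.003]
force: [-0.4, -0.1, 0.9]
grip_width: 0.0839
gripper_force: 0.0
```

```bash
python3 go.py .5692 -.0339 .19 -14.7
```

```text
t 23.1 p [ 0.5177 -0.3548  0.1928] w 0.0839 F [-0.4 -0.1  0.9] q [-0.64  0.03  1.61 -0.    1.5  -0.17]
[309.4 -99.7   1.9] [ 0.0052  0.0015 -0.2144]
```

Call:
jog_arm:
  series:
    - [0.9,[35,-11,0],[0,0,-0.05]]
    - [0.9,[75,-24,0],[0,0,-0.1]]
    - [0.9,[120,-39,0],[0,0,-0.15]]
    - [0.9,[165,-53,0],[0,0,-0.214]]
    - [0.9,[210,-68,0],[0,0,-0.214]]
    - [0.9,[255,-82,0],[0,0,-0.214]]
    - [0.9,[290,-93,0],[0,0,-0.214]]
    - [0.9,[309,-100,0],[0,0,-0.214]]
    - [1,[309,-100,0],[0,0,-0.214]]
    - [1,[309,-100,0],[0,0,-0.214]]

```text
clock: 24.1
eef_pos: [0.5676, -0.0334, 0.1879]
tcp_rot: [0.792, 0.611, -0.0, -0.0]
force: [0.4, 0.9, -0.9]
grip_width: 0.0919
gripper_force: 0.0
```

```bash
python3 go.py .5692 -.0339 .0645 -14.7;python3 - <<'E'
from bench import viewer
from h import *
T=viewer.capture("top");S=viewer.capture("side");np.savez("top4.npz",**T);np.savez("side4.npz",**S)
a=cv2.resize(T["color"][190:256,400:475,::-1],(400,352),interpolation=2);b=cv2.resize(S["color"][140:206,305:380,::-1],(400,352),interpolation=2)
cv2.imwrite("pics/n4.png",np.hstack([a,b]))
E
```

```text
t 24.1 p [ 0.5676 -0.0334  0.1879] w 0.0919 F [ 0.4  0.9 -0.9] q [-0.1  -0.1   1.74 -0.    1.5   0.15]
[ -0.    1.8 123.4] [-0.001   0.0004  0.0005]
```

View pics/n4.png

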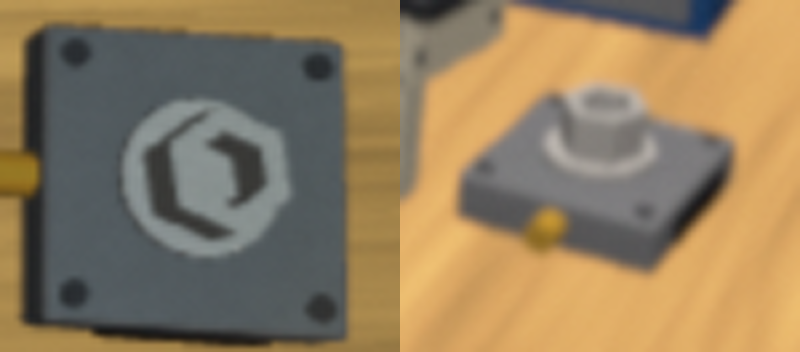

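The nut lies flat on the seat, seat ring visible around it (side half: nut top about (605,102)). Checking centring by projection.

```bash
python3 - <<'E'
from h import *
T=dict(np.load("top4.npz"));S=dict(np.load("side4.npz"))
C=np.array([.5167,-.3545,0])
a=np.hstack([cv2.resize(c["color"][y:y+66,x:x+75,::-1],(600,528),interpolation=2) for c,x,y in((T,400,190),(S,305,140))])
for c,ox,oy,dx in((T,400,190,0),(S,305,140,600)):
    f=lambda X:(((proj(c,X)-[ox,oy]+.5)*8-.5+[dx,0])*8).round().astype(int)
    A=np.radians(33+30+np.arange(6)*60)
    for z in(.04,.07):
        h=np.c_[C[0]+.02656*np.cos(A),C[1]+.02656*np.sin(A),0*A+z]
        cv2.polylines(a,[f(h)],True,(0,255,255) if z>.05 else (0,0,255),1,cv2.LINE_AA,3)
    B=np.radians(np.arange(0,360,6));cv2.polylines(a,[f(np.c_[C[0]+.034*np.cos(B),C[1]+.034*np.sin(B),0*B+.04])],True,(0,255,0),1,cv2.LINE_AA,3)
cv2.imwrite("pics/n4b.png",cv2.resize(a,(800,352)))
E
```

```text
(no output)
```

View pics/n4b.png

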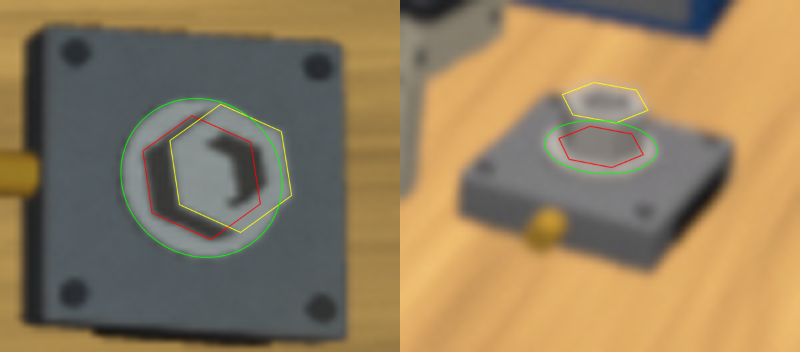

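The projected hexagon (yellow/red) and seat circle (green) sit on the nut and seat within about 1 mm, so the nut is centred. Now the socket goes back.

Call:
jog_arm:
  series:
    - [1,[0,1,30],[0,0,0]]
    - [1,[0,1.2,60],[0,0,0]]
    - [1,[0,1.2,90],[0,0,0]]
    - [1,[0,1.2,112],[0,0,0]]
    - [1,[0,1.2,123],[0,0,0]]
    - [1,[0,1.2,123],[0,0,0]]
    - [0.8,[0,1.2,123],[0,0,0]]
    - [0.65,[0,1.2,123],[0,0,0]]
    - [0.58,[0,1.2,123],[0,0,0]]
    - [0.55,[0,1.2,123],[0,0,0]]

```text
clock: 25.2
eef_pos: [0.5693, -0.0337, 0.0665]
tcp_rot: [0.792, 0.611, 0.0, 0.0]
force: [-0.4, -0.3, 0.4]
grip_width: 0.0654
gripper_force: 0.0
```

```bash
python3 go.py .5692 -.0339 .0643 -14.7
```

```text
t 25.2 p [ 0.5693 -0.0337  0.0665] w 0.0654 F [-0.4 -0.3  0.4] q [-0.1  -0.01  1.86 -0.    1.29  0.15]
[-0.2 -0.   2.2] [ 0.001  -0.0002 -0.0004]
```

Call:
jog_arm:
  series:
    - [0.55,[0,0,1],[0,0,0]]
    - [0.53,[0,0,2],[0,0,0]]
    - [0.52,[0,0,2.2],[0,0,0]]
    - [0.5,[0,0,2.2],[0,0,0]]
    - [0.48,[0,0,2.2],[0,0,0]]
    - [0,[0,0,2.2],[0,0,0]]
    - [0,[0,0,2.2],[0,0,0]]
    - [0,[0,0,2.2],[0,0,0]]

```text
clock: 26.0
eef_pos: [0.5691, -0.0337, 0.0637]
tcp_rot: [0.792, 0.611, 0.0, 0.0]
force: [2.9, -0.4, -1.1]
grip_width: 0.0459
gripper_force: 40.0
```

```bash
python3 go.py .4531 .3421 .17 -14.7
```

```text
t 26.0 p [ 0.5691 -0.0337  0.0637] w 0.0459 F [ 2.9 -0.4 -1.1] q [-0.1  -0.01  1.86 -0.    1.29  0.15]
[ 334.  -207.7 -106.4] [ 0.0002 -0.     -0.0005]
```

Call:
jog_arm:
  series:
    - [0,[0,0,-20],[0,0,0]]
    - [0,[0,0,-50],[0,0,0]]
    - [0,[0,0,-85],[0,0,0]]
    - [0,[10,-6,-107],[0,0,0]]
    - [0,[30,-19,-110],[0,0,0]]
    - [0,[60,-37,-110],[0,0,0]]
    - [0,[95,-59,-110],[0,0,0]]
    - [0,[130,-81,-110],[0,0,0]]
    - [0,[165,-103,-110],[0,0,0]]
    - [0,[200,-124,-110],[0,0,0]]

```text
clock: 27.0
eef_pos: [0.4986, 0.1925, 0.173]
tcp_rot: [0.792, 0.611, -0.001, -0.0]
force: [0.8, 1.0, -5.5]
grip_width: 0.0456
gripper_force: 40.0
```

Call:
jog_arm:
  series:
    - [0,[35,-22,0],[0,0,0]]
    - [0,[70,-44,0],[0,0,0]]
    - [0,[100,-62,0],[0,0,0]]
    - [0,[122,-76,0],[0,0,0]]
    - [0,[134,-84,0],[0,0,0]]
    - [0,[134,-84,0],[0,0,0]]
    - [0,[134,-84,0],[0,0,0]]
    - [0,[134,-84,0],[0,0,0]]

```text
clock: 27.8
eef_pos: [0.453, 0.3412, 0.1735]
tcp_rot: [0.792, 0.61, -0.0, 0.0]
force: [0.5, -1.1, -6.6]
grip_width: 0.0453
gripper_force: 40.0
```

```bash
python3 go.py .4531 .3421 .066 -14.7
```

```text
t 27.8 p [0.453  0.3412 0.1735] w 0.0453 F [ 0.5 -1.1 -6.6] q [ 0.6  -0.09  1.76 -0.    1.48  0.86]
[ 9.000e-01 -1.000e-01  1.075e+02] [-0.0001  0.0005 -0.0013]
```

Call:
jog_arm:
  series:
    - [0,[0.8,0,25],[0,0,0]]
    - [0,[0.8,0,55],[0,0,0]]
    - [0,[0.8,0,80],[0,0,0]]
    - [0,[0.8,0,97],[0,0,0]]
    - [0,[0.8,0,104],[0,0,0]]
    - [0,[0.8,0,106],[0,0,0]]
    - [0,[0.8,0,107],[0,0,0]]
    - [0,[0.8,0,107],[0,0,0]]
    - [0,[0.8,0,107],[0,0,0]]

```text
clock: 28.7
eef_pos: [0.4533, 0.3432, 0.0676]
tcp_rot: [0.792, 0.611, 0.001, 0.0]
force: [-0.2, 0.3, -4.9]
grip_width: 0.0452
gripper_force: 40.0
```

```bash
python3 go.py .4531 .3421 .064 -14.7
```

```text
t 28.7 p [0.4533 0.3432 0.0676] w 0.0452 F [-0.2  0.3 -4.9] q [ 0.6  -0.02  1.86  0.    1.3   0.86]
[-1.1  0.1  3.6] [ 0.0009 -0.001  -0.0004]
```

Call:
jog_arm:
  series:
    - [0,[-1,0,1],[0,0,0]]
    - [0,[-1,0,2],[0,0,0]]
    - [0,[-1,0,2.6],[0,0,0]]
    - [0,[-1,0,3.2],[0,0,0]]
    - [0,[-1,0,3.6],[0,0,0]]
    - [0,[-1,0,3.6],[0,0,0]]

```text
clock: 29.3
eef_pos: [0.4528, 0.3421, 0.0636]
tcp_rot: [0.792, 0.611, 0.0, -0.0]
force: [-4.8, -2.3, 5.4]
grip_width: 0.0458
gripper_force: 40.0
```

Call:
jog_arm:
  series:
    - [0.5,[0,0,0],[0,0,0]]
    - [0.55,[0,0,0],[0,0,0]]
    - [0.7,[0,0,0],[0,0,0]]
    - [0.9,[0,0,0],[0,0,0]]
    - [0.9,[0,0,-20],[0,0,0]]
    - [0.9,[0,0,-60],[0,0,0]]
    - [0.9,[0,0,-100],[0,0,0]]
    - [0.9,[0,0,-125],[0,0,0]]
    - [0.9,[0,0,-125],[0,0,0]]

```text
clock: 30.2
eef_pos: [0.4537, 0.3428, 0.1923]
tcp_rot: [0.792, 0.611, 0.003, 0.0]
force: [-0.9, -0.5, 0.2]
grip_width: 0.0837
gripper_force: 0.0
```

```bash
python3 go.py .5788 .0558 .17 -14.7
```

```text
t 30.2 p [0.4537 0.3428 0.1923] w 0.0837 F [-0.9 -0.5  0.2] q [ 0.6  -0.1   1.74  0.    1.5   0.86]
[-245.8  193.8   21.9] [ 0.0038 -0.0045 -0.0004]
```

Call:
jog_arm:
  series:
    - [0.8,[-35,28,0],[0,0,0]]
    - [0.8,[-72,57,0],[0,0,0]]
    - [0.8,[-110,87,0],[0,0,0]]
    - [0.8,[-148,117,0],[0,0,0]]
    - [0.8,[-186,147,0],[0,0,0]]
    - [0.8,[-220,174,5],[0,0,0]]
    - [0.8,[-240,190,15],[0,0,0]]
    - [0.8,[-246,194,20],[0,0,0]]
    - [0.8,[-246,194,20],[0,0,0]]
    - [0.8,[-246,194,20],[0,0,0]]

```text
clock: 31.2
eef_pos: [0.5774, 0.0557, 0.1679]
tcp_rot: [0.792, 0.611, -0.0, -0.0]
force: [0.4, 0.2, 0.9]
grip_width: 0.0743
gripper_force: 0.0
```

```bash
python3 go.py .5788 .0558 .0616 -14.7; python3 - <<'E'
from bench import viewer
from h import *
# socket shift vs start, by comparing the dark mark/top patch between start and now
for n,(x,y),z in(("top",(122.8,260),.084),("side",(257,311.2),.084)):
    a=dict(np.load(n+"0.npz"));b=viewer.capture(n);np.savez(n+"5.npz",**b)
    x,y=int(x),int(y);g=[cv2.cvtColor(i["color"],cv2.COLOR_RGB2GRAY) for i in(a,b)]
    t=cv2.resize(g[0][y-8:y+9,x-8:x+9],None,fx=5,fy=5,interpolation=2);s=cv2.resize(g[1][y-16:y+17,x-16:x+17],None,fx=5,fy=5,interpolation=2)
    r=cv2.matchTemplate(s,t,cv2.TM_CCOEFF_NORMED);_,v,_,l=cv2.minMaxLoc(r);d=(np.array(l)-40)/5
    print(n,"px shift",d,v,"mm",1e3*(cast(a,np.array([x,y])+d,z)-cast(a,[x,y],z))[0,:2])
E
```

```text
t 31.2 p [0.5774 0.0557 0.1679] w 0.0743 F [0.4 0.2 0.9] q [ 0.05 -0.06  1.74  0.    1.47  0.31]
[  0.5   1.3 106.3] [-0.0005 -0.0001  0.    ]
top px shift [0.  0.6] 0.9900519847869873 mm [-1.27230094 -0.05160617]
side px shift [0.6 0.2] 0.994979739189148 mm [-1.26863887 -0.04931785]
```

The socket is back within 1.3 mm of its start. Now the bolt.

Call:
jog_arm:
  series:
    - [0.8,[0.5,0.5,30],[0,0,0]]
    - [0.8,[0.5,0.5,60],[0,0,0]]
    - [0.8,[0.5,0.5,85],[0,0,0]]
    - [0.8,[0.5,0.5,99],[0,0,0]]
    - [0.8,[0.5,0.5,104],[0,0,0]]
    - [0.7,[0.5,0.5,104],[0,0,0]]
    - [0.55,[0.5,0.5,104],[0,0,0]]
    - [0.42,[0.5,0.5,104],[0,0,0]]
    - [0.36,[0.5,0.5,104],[0,0,0]]
    - [0.34,[0.5,0.5,104],[0,0,0]]

```text
clock: 32.3
eef_pos: [0.5786, 0.0551, 0.0645]
tcp_rot: [0.792, 0.611, 0.0, 0.0]
force: [0.3, -0.2, -0.8]
grip_width: 0.0385
gripper_force: 0.0
```

```bash
python3 go.py .5788 .0558 .0614 -14.7
```

```text
t 32.3 p [0.5786 0.0551 0.0645] w 0.0385 F [ 0.3 -0.2 -0.8] q [0.05 0.01 1.84 0.   1.29 0.31]
[0.7 0.  3.1] [ 0.0006 -0.0002 -0.0006]
```

Call:
jog_arm:
  series:
    - [0.32,[0.6,0,1],[0,0,0]]
    - [0.3,[0.6,0,2],[0,0,0]]
    - [0.3,[0.6,0,3],[0,0,0]]
    - [0.28,[0.6,0,3],[0,0,0]]
    - [0.26,[0.6,0,3],[0,0,0]]
    - [0.24,[0.6,0,3],[0,0,0]]
    - [0,[0.6,0,3],[0,0,0]]
    - [0,[0.6,0,3],[0,0,0]]
    - [0,[0.6,0,3],[0,0,0]]

```text
clock: 33.2
eef_pos: [0.5784, 0.0557, 0.0608]
tcp_rot: [0.792, 0.611, -0.0, -0.0]
force: [1.0, -0.5, -4.5]
grip_width: 0.0258
gripper_force: 40.0
```

```bash
python3 go.py .4718 .4128 .17 -14.7
```

```text
t 33.2 p [0.5784 0.0557 0.0608] w 0.0258 F [ 1.  -0.5 -4.5] q [ 0.05  0.02  1.84 -0.    1.29  0.31]
[ 318.3 -193.9 -109.1] [-0.0004  0.0002 -0.0004]
```

Call:
jog_arm:
  series:
    - [0,[0,0,-20],[0,0,0]]
    - [0,[0,0,-50],[0,0,0]]
    - [0,[0,0,-85],[0,0,0]]
    - [0,[10,-6,-107],[0,0,0]]
    - [0,[30,-18,-112],[0,0,0]]
    - [0,[60,-37,-112],[0,0,0]]
    - [0,[95,-58,-112],[0,0,0]]
    - [0,[130,-79,-112],[0,0,0]]
    - [0,[165,-100,-112],[0,0,0]]
    - [0,[200,-122,-112],[0,0,0]]

```text
clock: 34.2
eef_pos: [0.5104, 0.2815, 0.1727]
tcp_rot: [0.792, 0.611, -0.0, -0.0]
force: [1.7, 0.2, -5.5]
grip_width: 0.0255
gripper_force: 40.0
```

Call:
jog_arm:
  series:
    - [0,[35,-21,0],[0,0,0]]
    - [0,[70,-43,0],[0,0,0]]
    - [0,[97,-59,0],[0,0,0]]
    - [0,[112,-68,0],[0,0,0]]
    - [0,[118,-72,0],[0,0,0]]
    - [0,[118,-72,0],[0,0,0]]
    - [0,[118,-72,0],[0,0,0]]
    - [0,[118,-72,0],[0,0,0]]

```text
clock: 35.0
eef_pos: [0.4722, 0.4115, 0.1731]
tcp_rot: [0.792, 0.61, -0.0, 0.0]
force: [0.4, -0.7, -5.5]
grip_width: 0.0254
gripper_force: 40.0
```

```bash
python3 go.py .4718 .4128 .064 -14.7
```

```text
t 35.0 p [0.4722 0.4115 0.1731] w 0.0254 F [ 0.4 -0.7 -5.5] q [ 0.68  0.04  1.63 -0.    1.47  0.93]
[  1.1  -0.8 109.1] [ 0.0002  0.0002 -0.0016]
```

Call:
jog_arm:
  series:
    - [0,[0.8,-0.6,25],[0,0,0]]
    - [0,[0.8,-0.6,55],[0,0,0]]
    - [0,[0.8,-0.6,80],[0,0,0]]
    - [0,[0.8,-0.6,97],[0,0,0]]
    - [0,[0.8,-0.6,105],[0,0,0]]
    - [0,[0.8,-0.6,107],[0,0,0]]
    - [0,[0.8,-0.6,108],[0,0,0]]
    - [0,[0.8,-0.6,108],[0,0,0]]
    - [0,[0.8,-0.6,108],[0,0,0]]

```text
clock: 35.9
eef_pos: [0.4717, 0.4138, 0.0661]
tcp_rot: [0.792, 0.611, 0.001, -0.0]
force: [0.4, -0.3, -5.5]
grip_width: 0.0256
gripper_force: 40.0
```

```bash
python3 go.py .4718 .4128 .0608 -14.7
```

```text
t 35.9 p [0.4717 0.4138 0.0661] w 0.0256 F [ 0.4 -0.3 -5.5] q [0.68 0.11 1.73 0.   1.3  0.94]
[-0.9  0.4  5.3] [ 0.0008 -0.0011 -0.0004]
```

Call:
jog_arm:
  series:
    - [0,[-0.8,0.4,1.5],[0,0,0]]
    - [0,[-0.8,0.4,3],[0,0,0]]
    - [0,[-0.8,0.4,4],[0,0,0]]
    - [0,[-0.8,0.4,4.6],[0,0,0]]
    - [0,[-0.8,0.4,5],[0,0,0]]
    - [0,[-0.8,0.4,5],[0,0,0]]

```text
clock: 36.5
eef_pos: [0.4716, 0.4127, 0.0608]
tcp_rot: [0.792, 0.611, 0.0, -0.0]
force: [-3.4, -3.3, 4.6]
grip_width: 0.0255
gripper_force: 40.0
```

Contact (force changed sign). Release, lift and move clear for a check.

Call:
jog_arm:
  series:
    - [0.3,[0,0,0],[0,0,0]]
    - [0.35,[0,0,0],[0,0,0]]
    - [0.6,[0,0,0],[0,0,0]]
    - [0.8,[0,0,0],[0,0,0]]
    - [0.8,[0,0,-20],[0,0,0]]
    - [0.8,[0,0,-60],[0,0,0]]
    - [0.8,[0,0,-100],[0,0,0]]
    - [0.8,[0,0,-125],[0,0,0]]
    - [0.8,[0,0,-125],[0,0,0]]

```text
clock: 37.4
eef_pos: [0.4726, 0.4135, 0.1895]
tcp_rot: [0.792, 0.611, 0.003, -0.0]
force: [-0.1, -0.3, 0.0]
grip_width: 0.0745
gripper_force: 0.0
```

Call:
jog_arm:
  series:
    - [0.8,[-35,20,0],[0,0,0]]
    - [0.8,[-75,43,0],[0,0,0]]
    - [0.8,[-115,66,0],[0,0,0]]
    - [0.8,[-155,89,0],[0,0,0]]
    - [0.8,[-195,112,0],[0,0,0]]
    - [0.8,[-235,135,0],[0,0,0]]
    - [0.8,[-270,155,0],[0,0,0]]
    - [0.8,[-290,167,0],[0,0,0]]
    - [0.8,[-290,167,0],[0,0,0]]
    - [0.8,[-290,167,0],[0,0,0]]

```text
clock: 38.4
eef_pos: [0.5592, 0.0896, 0.1844]
tcp_rot: [0.792, 0.61, -0.0, -0.0]
force: [-0.3, -0.3, -0.7]
grip_width: 0.0742
gripper_force: 0.0
```

```bash
python3 - <<'E'
from bench import viewer
from h import *
for n,pts in(("top",dict(socket=(122,260),bolt=(88,251),small=(103,211),tin=(213,300),washer=(187,136))),("side",dict(socket=(257,311),bolt=(228,332),small=(185,344),tin=(334,280),washer=(173,261)))):
    a=dict(np.load(n+"0.npz"));b=viewer.capture(n);np.savez(n+"6.npz",**b)
    g=[cv2.cvtColor(i["color"],cv2.COLOR_RGB2GRAY) for i in(a,b)]
    for k,(x,y) in pts.items():
        z={"socket":.084,"bolt":.09}.get(k,.01)
        t=cv2.resize(g[0][y-7:y+8,x-7:x+8],None,fx=5,fy=5,interpolation=2);s=cv2.resize(g[1][y-14:y+15,x-14:x+15],None,fx=5,fy=5,interpolation=2)
        _,v,_,l=cv2.minMaxLoc(cv2.matchTemplate(s,t,cv2.TM_CCOEFF_NORMED));d=(np.array(l)-35)/5
        print(n,k,d,round(v,3),"mm",np.round(1e3*(cast(a,np.array([x,y])+d,z)-cast(a,[x,y],z))[0,:2],1))
    if n=="top": T=b
im=np.hstack([cv2.resize(i["color"][...,::-1],(400,300)) for i in(T,b)])
cv2.imwrite("pics/end.png",im)
E
```

```text
top socket [0.  0.6] 0.99 mm [-1.3 -0.1]
top bolt [0.  0.4] 0.996 mm [-0.9 -0. ]
top small [0. 0.] 1.0 mm [0. 0.]
top tin [5.  4.2] 0.422 mm [ -9.6 -11.4]
top washer [-4.6  2.2] 0.23 mm [-5.3 11.3]
side socket [0.4 0.2] 0.995 mm [-0.9  0.1]
side bolt [1. 1.] 0.889 mm [-2.8  1.1]
side small [0. 0.] 0.998 mm [0. 0.]
side tin [0. 0.] 0.999 mm [0. 0.]
side washer [0. 0.] 0.994 mm [0. 0.]
```

View pics/end.png

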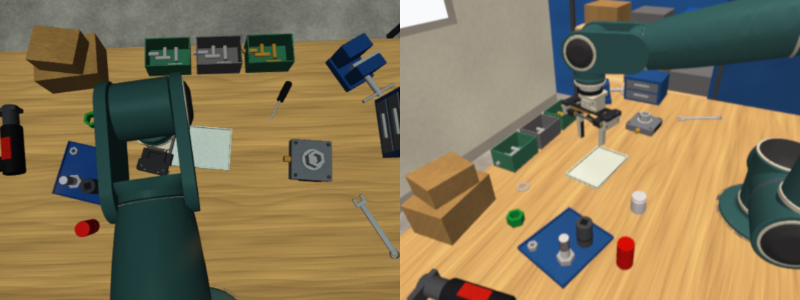

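Bolt and socket stand upright in the blue tray (left half (73,181) and (88,186)), about 1 mm from where they started. The nut is on the seat (313,158). In the side view the small nut, tin and washer have not shifted; the arm only hides the tin and washer in the top view. The screwdriver lies as before. Handing in.

```bash
python3 -c "
from bench import sign_off;print(sign_off())"
```

```text
the job is handed in; nothing more can be done
None
```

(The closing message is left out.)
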